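# Fit the modules on the DIN rail in order of width

## Task

Fit the four loose modules from the mat onto the mounting plate's DIN rail, front up and either way round, in order of width: the widest right beside the feed terminals, then each next narrower one, the narrowest last. Each must sit fully down over the rail and square to it, and they should be closed up with no more than about 10 mm between neighbours (or between the widest and the feed terminals). Set the modules down, do not drop them, let go of them all, and leave the screwdriver, the multimeter and the cup where they are.

Things in the scene. Friction and masses are not known exactly. Their poses are not given: they have to be found in the camera images.
- supply: Widest module (power supply): light grey, dark vent slots on its nose. Underside 70 (x) x 90 (y) mm, origin at its centre, z up out of the front; x goes along the rail. Body to z = 46, then a central nose 45 (y) x 70 (x) mm to z = 70; shoulders at both y ends. Underside recess along x, 10 deep, 43 wide, mouth flared to 56. About 340 g. Starts upright on the 3 mm mat.
- meter: Second widest module (meter): light grey, dark face with green-yellow display. Underside 52.5 (x) x 90 (y) mm, origin at its centre, z up out of the front; x goes along the rail. Body to z = 46, then a central nose 45 (y) x 52.5 (x) mm to z = 70; shoulders at both y ends. Underside recess along x, 10 deep, 43 wide, mouth flared to 56. About 250 g. Starts upright on the 3 mm mat.
- breaker_double: Second narrowest module (double breaker): light grey, wide black toggle. Underside 35 (x) x 90 (y) mm, origin at its centre, z up out of the front; x goes along the rail. Body to z = 46, then a central nose 45 (y) x 35 (x) mm to z = 70 (toggle to 79); shoulders at both y ends. Underside recess along x, 10 deep, 43 wide, mouth flared to 56. About 190 g. Starts upright on the 3 mm mat.
- breaker_single: Narrowest module (single breaker): light grey, small black toggle. Underside 17.5 (x) x 90 (y) mm, origin at its centre, z up out of the front; x goes along the rail. Body to z = 46, then a central nose 45 (y) x 17.5 (x) mm to z = 70 (toggle to 79); shoulders at both y ends. Underside recess along x, 10 deep, 43 wide, mouth flared to 56. About 110 g. Starts upright on the 3 mm mat.
- panel: Steel plate 300 (x) x 180 (y) x 3 mm, fixed; origin at its underside's centre, on the desk. DIN rail along x at y = 0: 290 long, 35 wide, two lips with top at z = 18. A module let straight down over the rail rests on it with its underside at z = 8 (front at 78). Grey wiring ducts 24 wide, 43 high along y = +75 and -75. Plate and mat may swap sides of the desk.
- feed_terminals: Block of three grey screw terminals with brass screws, fixed on the rail near one end: 24 mm along the rail, 56 mm across it, top 49 mm above the desk. Origin on the rail's centre line at mid-width, 7 mm above the desk, 128 mm from the plate's origin towards its +x or -x end (either, from start to start).
- end_clamp: Slim grey end clamp with one screw, fixed on the rail near the other end: 10 mm along the rail, 46 mm across it, top 41 mm above the desk. Origin on the rail's centre line at mid-width, 7 mm above the desk, 128 mm from the plate's origin. The free rail between the feed terminals and it is 239 mm long.
- screwdriver: Bystander: screwdriver about 190 mm long lying on the desk between the plate and the mat, along its x axis; origin about mid-length. Loose.
- multimeter: Bystander: black multimeter 150 x 74 x 34 mm with yellow edges, lying beyond the work; origin at the centre of its underside. Loose.
- cup: Bystander: white tea cup, 74 mm across, 85 mm high, standing beyond the work; origin at the centre of its underside. Loose.
Things that resemble listed ones, but are neither listed nor needed, are in the scene too. Leave any orange look-alike of the breaker_single alone.

How it is judged:
By the outcome, as a careful person would: the job done as asked, in the order asked, and still so for the second after the job is handed in, with the robot touching nothing.
It also fails if it takes over 112 s, if anything falls off the work surface, if the arm or the gripper's body presses on something with over 40 N, if the wrist force passes 120 N, or if a joint passes its speed limit or range.

## Robot

A 6-joint arm with a two-finger parallel gripper is mounted at the origin on the work surface. World frame = base frame: x ahead of the robot, y to its left, z up, the work surface at z = 0. Lengths are in m, angles in rad, forces in N, time in s.
With the tool pointing down it reaches from about 0.375 to 0.9 m from the base axis. Payload 3.1 kg.
Tool frame: the origin (TCP) lies between the finger pads; the fingertips stand 22 mm ahead of it and the grasp point (between the pads) lies 3 mm ahead of it; z points along the fingers, y is the direction in which the jaws open and shut (so a half turn about z gives the same grasp; the last joint's range is limited). The gripper opens to 85 mm and grips with 20 to 120 N. Pads are 22 mm wide; open, the fingers measure 114 mm over their backs; the gripper's body (76 mm by 85 mm) begins 54 mm behind the grasp point. The pads swing forward as they close: fully open they stand 13 mm farther back than shut.
Start: joints at [-1.496, 0.527, 1.433, -0, 1.181, -0.178], TCP at [0.157, -0.605, 0.216] pointing down, gripper open.
Joint ranges: [-3.08, 3.08], [-0.75, 2.2], [0.22, 2.44], [-1.43, 4.57], [0, 2.65], [-2.85, 2.85]. Speed limits (rad/s): [2.79, 2.79, 3.14, 3.14, 3.14, 3.14].

## Interface

Orientations are given as a unit quaternion [x, y, z, w].
In Python, from station import status, snapshot, manip gives the robot as it stands.
- The arm moves only by the tool move_arm, never from a script. Its argument "plan" is a list that holds one entry, the list of rows, each a list of 7 numbers: the turn, a rotation vector about the tool's x, y, z scaled (see below), then the shift along the tool's x, y, z scaled (see below), then the closure, from 0 (fully open) to 1 (shut). A call has exactly 8 rows; each row is the pose to reach, as a shift and turn from the pose commanded when the call began, along the tool's axes at that moment; what a row does not reach only later rows make up. The controller multiplies each number of a shift by 100 mm and each number of a turn by pi/4 rad. A row lasts 1/8 s, in which the tool goes at most 62.5 mm and 10.7 degrees, less where a joint would pass 70% of its speed; a pose out of reach is approached as far as the arm can. A call with a number of a shift or a turn outside -1 to 1 is refused whole. A call with a gripper value outside its range is refused whole. The fingers move at their own pace and stop on an object; "force" is the grip in N (left out, the last holds). Time passes only in rows, so rows that repeat a pose let the fingers close, or fill a call up. It gives the time, the measured TCP pose, the force and the opening at its end, in the units of the state.
- status.sense(): the state, without advancing time (a new reading comes with each control period).
- snapshot(name): name is "side" or "top" or "wrist"; returns a dict with "img" (384x512x3 uint8, red, green, blue), "depth" (384x512 float32, m along the optical axis (not along the pixel's ray), 0 where there is no reading), "mtx" (3x3 intrinsics, pixels), "T" (4x4, takes a point from camera to world coordinates). Camera axes: x right, y up, looking along -z (the intrinsics and any distortion apply to the point x, -y, -z); pixel columns grow to the right and rows downward; lengths in m; the calibration is good to about 2 mm. A picture is of the moment at which its call begins.
- manip.sign_off(): hands the job in, once; it reports no verdict.
The state is a dict: "t": time; "q": joint angles; "qd": joint speeds; "tau": joint torques, N m; "tcp_pos": TCP position; "tool_rot": TCP orientation; "force": force on the tool from outside, world axes, zero at the start; "ft_torque": the same for the moment, N m; "finger_gap": opening from 0.0 (shut) to 1.0 (fully open).
Only numpy, scipy, OpenCV 4.12 (cv2) and the standard library are available. Lean on these libraries where they do the work, as an engineer would, in place of code of your own. Each camera call takes 0.05 s, during which the arm holds its last target. There are 200 camera calls.

## Working session

There is one attempt and no reset: what is moved stays moved. The work goes in short steps, Python scripts to look and compute and a tool call to move; the robot and the scene stay as the last step left them, time stands still between calls to the robot, and variables do not carry over. Pictures are saved under pics/ and viewed, on a budget of 14 in all, crops included, one or two more only if the job needs it, and the job is handed in when it is done.

Besides the shell and the picture viewer there is one more tool, called after "Call:" by a JSON object that holds its "op" and its "data", one argument or row to a line. move_arm: Moves the arm, as the interface text tells. Its arguments: {"type":"object","properties":{"plan":{"type":"array"},"force":{"type":"number"}},"required":["plan"]}

```bash
mkdir -p pics; ls; python3 - <<'E'
from station import status, snapshot
import cv2,numpy as np
for n in("top","side"):
    s=snapshot(n); cv2.imwrite(f"pics/{n}0.png",cv2.resize(s["img"][:,:,::-1],(800,600)))
    np.savez(f"{n}0.npz",**s); print(n,s["mtx"],s["T"].round(3),s["img"].shape, s.keys())
print(status.sense())
E
```

```text
pics
top [[365.80171208   0.         260.83636133]
 [  0.         365.80171208 191.52955888]
 [  0.           0.           1.        ]] [[-0.008  0.997 -0.083  0.519]
 [-1.    -0.007  0.013  0.006]
 [ 0.012  0.083  0.996  0.913]
 [ 0.     0.     0.     1.   ]] (384, 512, 3) dict_keys(['img', 'depth', 'mtx', 'T'])
side [[394.37418106   0.         256.75005419]
 [  0.         394.37418106 191.47851648]
 [  0.           0.           1.        ]] [[ 0.978  0.143 -0.149  0.431]
 [-0.207  0.649 -0.732 -0.716]
 [-0.008  0.747  0.665  0.717]
 [ 0.     0.     0.     1.   ]] (384, 512, 3) dict_keys(['img', 'depth', 'mtx', 'T'])
{'t': 0.1, 'q': array([-1.49547619e+00,  5.28362753e-01,  1.43377471e+00,  9.18288023e-06,
        1.18141420e+00, -1.78498658e-01]), 'qd': array([-0.00050992, -0.00312135, -0.00511089, -0.00078803,  0.00031245,
        0.00055415]), 'tau': array([-4.80969102e-04, -4.43305135e+01, -1.78586483e+01, -1.74111951e-04,
        3.84503874e-03,  9.33931716e-06]), 'tcp_pos': array([ 0.1569192 , -0.60428287,  0.21533776]), 'tool_rot': array([ 9.91957550e-01,  1.26567211e-01,  5.47500050e-05, -9.77984718e-04]), 'force': array([-0.30357864,  0.06482511, -0.23245155]), 'ft_torque': array([0.05116573, 0.00544884, 0.01089656]), 'finger_gap': 1.0011136429882204}
```

View pics/top0.png

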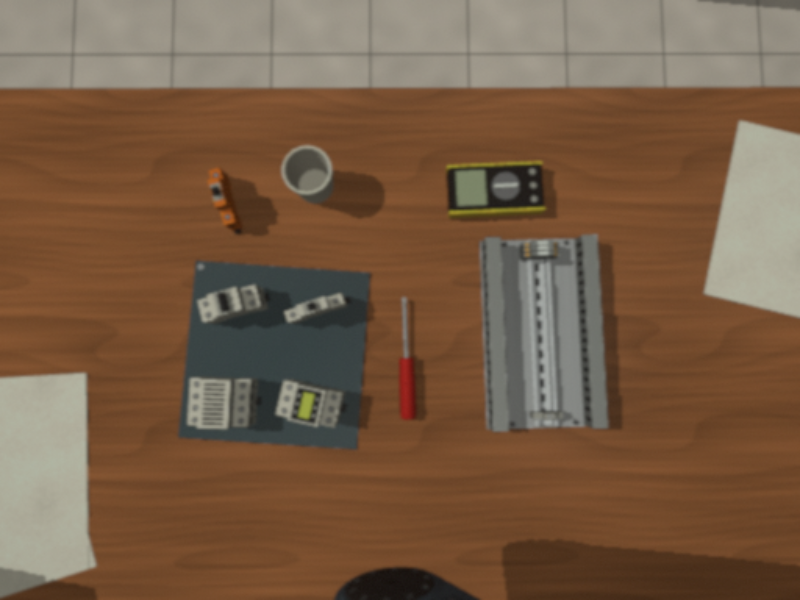

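```bash
cat > h.py <<'E'
import numpy as np,cv2
from scipy.spatial.transform import Rotation as R
def cloud(s):
    d=s["depth"]; K=s["mtx"]; v,u=np.mgrid[:d.shape[0],:d.shape[1]]
    P=np.stack([(u-K[0,2])/K[0,0]*d,-(v-K[1,2])/K[1,1]*d,-d],-1)
    return P@s["T"][:3,:3].T+s["T"][:3,3]
def blobs(P,d,zlo,zhi,box,minpx=25):
    x0,x1,y0,y1=box
    m=((d>0)&(P[...,2]>zlo)&(P[...,2]<zhi)&(P[...,0]>x0)&(P[...,0]<x1)&(P[...,1]>y0)&(P[...,1]<y1)).astype(np.uint8)
    n,l,st,_=cv2.connectedComponentsWithStats(m,connectivity=4); out=[]
    for i in range(1,n):
        if st[i,4]<minpx: continue
        q=P[l==i]; (c,wh,a)=cv2.minAreaRect((q[:,:2]*1000).astype(np.float32))
        if wh[0]<wh[1]: a+=90; wh=wh[::-1]
        out.append((np.round(c,1),np.round(wh,1),round((a+90)%180-90,1),round(np.median(q[:,2])*1000,1),st[i,4]))
    return out
def show(b): 
    for x in b: print(*x)
E
python3 - <<'E'
from h import *
s=np.load("top0.npz");P=cloud(s);d=s["depth"]
T=P[...,2]
print("desk z",np.median(T[300:330,200:240]))
print("mat noses");show(blobs(P,d,.062,.076,(.2,.9,0,.5)))
print("mat bodies");show(blobs(P,d,.042,.09,(.2,.9,0,.5)))
print("toggles");show(blobs(P,d,.076,.09,(.2,.9,0,.5),5))
print("panel hi");show(blobs(P,d,.036,.06,(.2,.9,-.5,0)))
print("panel rail");show(blobs(P,d,.0135,.023,(.2,.9,-.5,-.05)))
E
```

```text
desk z 2.000649246092223e-05
mat noses
[798.7 154.5] [63.1 28.5] -59.9 69.6 84
[753.  281.6] [45.2 17.7] 17.0 69.7 140
[587.4 266.3] [45.1 35.9] -75.1 73.0 253
[580.  137.7] [44.8 17.8] -72.6 72.8 133
[438.7 278.9] [69.7 46.6] -1.3 72.9 646
[436.2 145. ] [52.4 45.4] -13.0 73.4 457
mat bodies
[781.4 144.5] [72.3 71.7] -19.5 74.0 495
[752.6 281.4] [89.4 18.5] 16.6 60.9 327
[587.3 266.7] [90.4 35.9] -75.1 67.2 622
[579.9 138. ] [89.6 18. ] -72.3 63.7 318
[439.2 279.1] [91.5 70.1] 87.6 70.1 1220
[436.1 145.2] [90.2 52.6] 77.0 70.1 927
toggles
[781.4 144.5] [72.3 71.7] -19.5 84.1 227
[753.  282.1] [10.8 10.5] 28.4 79.2 21
[586.9 268.2] [28.1 14.7] 14.0 81.8 69
[579.7 137.6] [11.2  9.8] -70.8 81.8 26
panel hi
[ 770.  -158.7] [44.3 44. ] 13.4 38.2 235
[ 543.4 -288.4] [294.7  26.3] 1.2 42.9 1345
[ 539.9 -139. ] [293.6  26. ] 1.1 42.9 1307
[ 669.  -210.8] [55.3 23.9] -88.5 47.8 213
[ 413.4 -216.2] [15.3  9.6] -89.6 41.1 34
panel rail
[ 638.3 -274.7] [77.1  2.1] 1.5 18.8 37
[ 534.4 -215.1] [247.2  45.9] 0.4 17.9 475
[ 533.6 -277. ] [58.9  1.7] 1.8 16.9 32
```

View pics/side0.png

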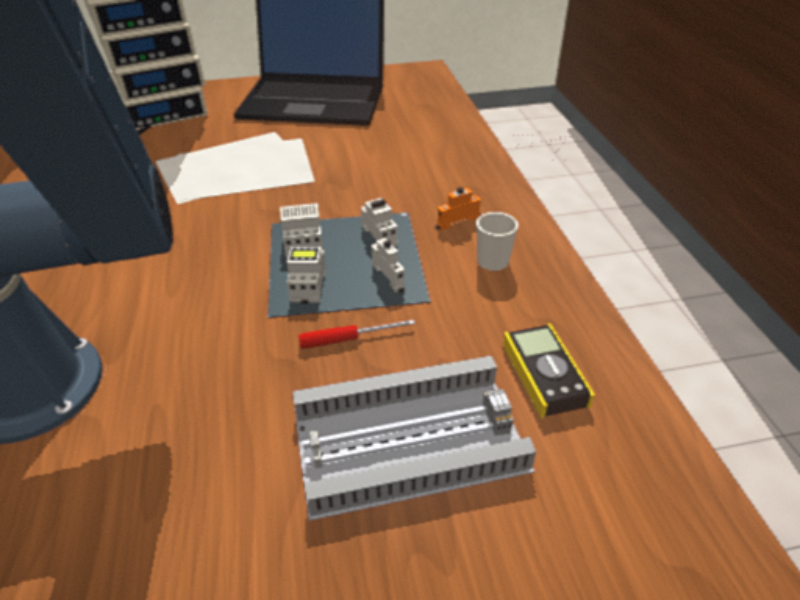

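Call:
{"op": "move_arm", "data": {
  "plan": [
    [[0,0,0.09,0.125,-0.125,0,0],[0,0,0.18,0.25,-0.25,0,0],[0,0,0.27,0.375,-0.375,0,0],[0,0,0.36,0.5,-0.5,0,0],[0,0,0.36,0.625,-0.625,0,0],[0,0,0.36,0.75,-0.75,0,0],[0,0,0.36,0.875,-0.875,0,0],[0,0,0.36,1,-1,0,0]]
  ],
  "force": 50
}}

```text
t: 1.1
tcp_pos: [0.2292, -0.4821, 0.2162]
tool_rot: [1.0, -0.014, 0.0, 0.0]
force: [-0.2, -1.3, 0.4]
finger_gap: 1.003
```

Call:
{"op": "move_arm", "data": {
  "plan": [
    [[0,0,0,0.08,-0.125,0,0],[0,0,0,0.16,-0.25,0,0],[0,0,0,0.24,-0.375,0,0],[0,0,0,0.32,-0.5,0,0],[0,0,0,0.4,-0.625,0,0],[0,0,0,0.48,-0.75,0,0],[0,0,0,0.56,-0.875,0,0],[0,0,0,0.64,-1,0,0]]
  ]
}}

```text
t: 2.1
tcp_pos: [0.2961, -0.3841, 0.2162]
tool_rot: [1.0, -0.014, 0.0, 0.0]
force: [0.3, -0.1, 0.2]
finger_gap: 1.003
```

Call:
{"op": "move_arm", "data": {
  "plan": [
    [[0,0,0,0.08,-0.125,0,0],[0,0,0,0.16,-0.25,0,0],[0,0,0,0.24,-0.375,0,0],[0,0,0,0.32,-0.5,0,0],[0,0,0,0.4,-0.625,0,0],[0,0,0,0.48,-0.75,0,0],[0,0,0,0.56,-0.875,0,0],[0,0,0,0.64,-1,0,0]]
  ]
}}

```text
t: 3.1
tcp_pos: [0.3629, -0.286, 0.2162]
tool_rot: [1.0, -0.014, 0.0, 0.0]
force: [-0.4, 0.0, -0.1]
finger_gap: 1.001
```

Call:
{"op": "move_arm", "data": {
  "plan": [
    [[0,0,0,0.025,-0.125,0,0],[0,0,0,0.05,-0.25,0,0],[0,0,0,0.075,-0.375,0,0],[0,0,0,0.1,-0.5,0,0],[0,0,0,0.125,-0.625,0,0],[0,0,0,0.15,-0.75,0,0],[0,0,0,0.175,-0.875,0,0],[0,0,0,0.2,-1,0,0]]
  ]
}}

```text
t: 4.1
tcp_pos: [0.3855, -0.1866, 0.2163]
tool_rot: [1.0, -0.014, 0.0, 0.0]
force: [-0.4, 0.1, 0.1]
finger_gap: 1.005
```

Call:
{"op": "move_arm", "data": {
  "plan": [
    [[0,0,0,0.01,-0.125,0,0],[0,0,0,0.025,-0.25,0,0],[0,0,0,0.04,-0.375,0,0],[0,0,0,0.05,-0.5,0,0],[0,0,0,0.06,-0.625,0,0],[0,0,0,0.075,-0.75,0,0],[0,0,0,0.09,-0.875,0,0],[0,0,0,0.1,-1,0,0]]
  ]
}}

```text
t: 5.1
tcp_pos: [0.3983, -0.087, 0.2162]
tool_rot: [1.0, -0.014, 0.0, 0.0]
force: [0.7, 0.6, 0.5]
finger_gap: 1.001
```

Call:
{"op": "move_arm", "data": {
  "plan": [
    [[0,0,0,0.01,-0.125,0,0],[0,0,0,0.025,-0.25,0,0],[0,0,0,0.04,-0.375,0,0],[0,0,0,0.05,-0.5,0,0],[0,0,0,0.06,-0.625,0,0],[0,0,0,0.075,-0.75,0,0],[0,0,0,0.09,-0.875,0,0],[0,0,0,0.1,-1,0,0]]
  ]
}}

```text
t: 6.1
tcp_pos: [0.4112, 0.0127, 0.2162]
tool_rot: [1.0, -0.014, 0.0, 0.0]
force: [-0.3, 0.5, -0.1]
finger_gap: 1.0
```

Call:
{"op": "move_arm", "data": {
  "plan": [
    [[0,0,0,0.01,-0.125,0,0],[0,0,0,0.025,-0.25,0,0],[0,0,0,0.04,-0.375,0,0],[0,0,0,0.05,-0.5,0,0],[0,0,0,0.06,-0.625,0,0],[0,0,0,0.075,-0.75,0,0],[0,0,0,0.09,-0.875,0,0],[0,0,0,0.1,-1,0,0]]
  ]
}}

```text
t: 7.1
tcp_pos: [0.4241, 0.1124, 0.2162]
tool_rot: [1.0, -0.015, 0.0, -0.0]
force: [-0.7, 0.2, 0.0]
finger_gap: 1.002
```

Call:
{"op": "move_arm", "data": {
  "plan": [
    [[0,0,0,0.01,-0.125,0,0],[0,0,0,0.025,-0.25,0,0],[0,0,0,0.04,-0.375,0,0],[0,0,0,0.05,-0.5,0,0],[0,0,0,0.06,-0.625,0,0],[0,0,0,0.075,-0.75,0,0],[0,0,0,0.09,-0.875,0,0],[0,0,0,0.1,-1,0,0]]
  ]
}}

```text
t: 8.1
tcp_pos: [0.437, 0.2121, 0.2162]
tool_rot: [1.0, -0.014, 0.0, 0.0]
force: [0.4, 0.1, -0.4]
finger_gap: 0.998
```

```bash
python3 - <<'E'
from h import *
from station import status,snapshot
s=snapshot("wrist");cv2.imwrite("pics/w1.png",s["img"][:,:,::-1]);P=cloud(s)
print(status.sense()["tcp_pos"],s["T"].round(3))
show(blobs(P,s["depth"],.062,.076,(.2,.9,0,.5)))
E
```

```text
[0.43730189 0.21324326 0.21628486] [[-0.028  0.956  0.293  0.512]
 [-1.    -0.027 -0.008  0.209]
 [-0.    -0.293  0.956  0.374]
 [ 0.     0.     0.     1.   ]]
[582.5 263.3] [45.3 23.5] -76.0 73.2 1094
[581.1 136.5] [45.3 17.5] -72.4 73.1 804
[441.  277.3] [69.6 45.5] -2.1 73.2 3261
[437.7 143.2] [52.6 45.3] -12.9 73.6 2465
```

View pics/w1.png

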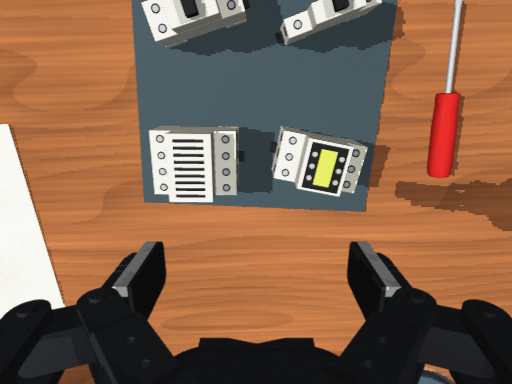

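Call:
{"op": "move_arm", "data": {
  "plan": [
    [[0,0,0,0,-0.12,0.05,0],[0,0,0,0,-0.24,0.1,0],[0,0,0,0.01,-0.36,0.2,0],[0,0,0,0.01,-0.48,0.3,0],[0,0,0,0.01,-0.58,0.4,0],[0,0,0,0.01,-0.65,0.5,0],[0,0,0,0.01,-0.65,0.6,0],[0,0,0,0.01,-0.65,0.7,0]]
  ]
}}

```text
t: 9.15
tcp_pos: [0.4396, 0.276, 0.1455]
tool_rot: [1.0, -0.014, -0.0, 0.0]
force: [-0.3, 1.2, -0.1]
finger_gap: 0.999
```

Call:
{"op": "move_arm", "data": {
  "plan": [
    [[0,0,0,0,0,0.15,0],[0,0,0,0,0,0.3,0],[0,0,0,0,0,0.45,0],[0,0,0,0,0,0.6,0],[0,0,0,0,0,0.7,0],[0,0,0,0,0,0.73,0],[0,0,0,0,0,0.73,0],[0,0,0,0,0,0.73,0.4]]
  ]
}}

```text
t: 10.15
tcp_pos: [0.4401, 0.2764, 0.0737]
tool_rot: [1.0, -0.014, 0.001, -0.0]
force: [-0.3, 0.5, -0.3]
finger_gap: 0.819
```

Call:
{"op": "move_arm", "data": {
  "plan": [
    [[0,0,0,0,0,0,1],[0,0,0,0,0,0,1],[0,0,0,0,0,0,1],[0,0,0,0,0,0,1],[0,0,0,0,0,0,1],[0,0,0,0,0,0,1],[0,0,0,0,0,0,1],[0,0,0,0,0,0,1]]
  ],
  "force": 50
}}

```text
t: 11.15
tcp_pos: [0.4397, 0.2761, 0.0732]
tool_rot: [1.0, -0.014, -0.0, -0.0]
force: [0.6, 0.1, -0.2]
finger_gap: -0.002
```

```bash
python3 - <<'E'
from h import *
from station import status,snapshot
s=snapshot("wrist");cv2.imwrite("pics/w2.png",s["img"][:,:,::-1])
a=status.sense();print(a["tcp_pos"],a["finger_gap"],a["force"])
E
```

```text
[0.43969494 0.27618538 0.07319963] -0.002035283336542942 [-0.02423118  0.16922239  0.55085595]
```

View pics/w2.png

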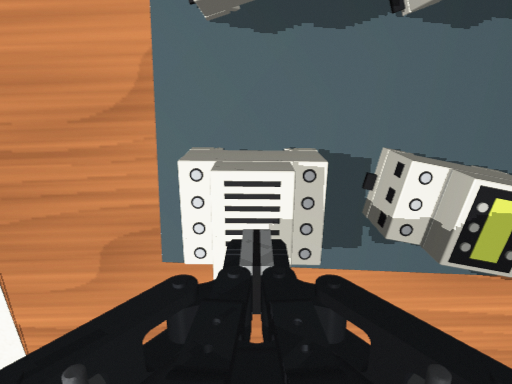

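```bash
python3 - <<'E'
from h import *
from station import status,snapshot
s=snapshot("wrist");P=cloud(s);d=s["depth"]
for v in (170,200,225,231,235,240,250,262,275,300):
    print(v,[(P[v,u]*1000).round(0).tolist() for u in (230,248,257,266)])
show(blobs(P,d,.062,.0745,(.2,.9,0,.5)))
t=snapshot("top");P=cloud(t);
Q=P[(P[...,0]>.36)&(P[...,0]<.52)&(P[...,1]>.2)&(P[...,1]<.36)]
show(blobs(P,t["depth"],.042,.076,(.2,.9,0,.5)))
E
```

```text
170 [[476.0, 288.0, 72.0], [476.0, 279.0, 72.0], [475.0, 274.0, 72.0], [475.0, 269.0, 71.0]]
200 [[460.0, 289.0, 74.0], [460.0, 279.0, 74.0], [459.0, 274.0, 73.0], [458.0, 269.0, 71.0]]
225 [[445.0, 289.0, 73.0], [445.0, 280.0, 74.0], [445.0, 275.0, 74.0], [444.0, 270.0, 73.0]]
231 [[441.0, 290.0, 73.0], [451.0, 279.0, 94.0], [451.0, 275.0, 95.0], [451.0, 270.0, 96.0]]
235 [[440.0, 290.0, 74.0], [452.0, 279.0, 100.0], [452.0, 275.0, 100.0], [451.0, 270.0, 99.0]]
240 [[436.0, 290.0, 74.0], [452.0, 279.0, 105.0], [451.0, 275.0, 105.0], [451.0, 271.0, 105.0]]
250 [[448.0, 287.0, 107.0], [451.0, 278.0, 113.0], [451.0, 275.0, 113.0], [451.0, 271.0, 113.0]]
262 [[448.0, 286.0, 117.0], [452.0, 278.0, 125.0], [452.0, 275.0, 124.0], [451.0, 271.0, 123.0]]
275 [[454.0, 284.0, 136.0], [453.0, 278.0, 134.0], [448.0, 275.0, 127.0], [453.0, 271.0, 135.0]]
300 [[458.0, 282.0, 155.0], [449.0, 278.0, 143.0], [436.0, 275.0, 126.0], [451.0, 272.0, 146.0]]
[443.  277.4] [66.1 45.3] -2.0 73.2 6202
[437.9 144.5] [52.9 45.4] -12.9 73.3 5468
[794.7 152.1] [63.1 35.3] -60.8 59.9 199
[752.6 281.8] [90.  18.9] 16.7 56.2 303
[758.9 132.4] [59.  19.3] -59.9 58.2 67
[587.  266.6] [91.  35.3] -74.6 54.2 546
[579.7 138. ] [89.6 17.8] -72.4 52.0 290
[439.3 278.5] [90.1 70.2] 88.1 52.6 679
[436.3 145. ] [90.2 52.6] 77.2 68.0 903
```

Call:
{"op": "move_arm", "data": {
  "plan": [
    [[0,0,0,0,-0.02,0,0.3],[0,0,0,0,-0.02,0,0.3],[0,0,0,0,-0.02,0,0.3],[0,0,0,0,-0.02,0,0.3],[0,0,0,0,-0.02,0,0.3],[0,0,0,0,-0.02,0,0.3],[0,0,0,0,-0.02,0,0.3],[0,0,0,0,-0.02,0,0.3]]
  ]
}}

```text
t: 12.3
tcp_pos: [0.4398, 0.2782, 0.0732]
tool_rot: [1.0, -0.014, -0.0, -0.0]
force: [0.8, 0.2, -0.9]
finger_gap: 0.699
```

```bash
python3 - <<'E'
from h import *
from station import status,snapshot
s=snapshot("wrist");cv2.imwrite("pics/w3.png",s["img"][:,:,::-1]);P=cloud(s)
a=status.sense();p=a["tcp_pos"];print(p,a["finger_gap"])
for sg in(-1,1):
    lat=(P[...,1]-p[1])*sg
    m=(s["depth"]>0)&(lat>.02)&(lat<.05)&(P[...,0]>p[0]+.006)&(P[...,0]<p[0]+.016)
    q=P[m]; q=q[(q[:,2]>.077)&(q[:,2]<.13)]; 
    if len(q): print(sg,len(q),(q[q[:,2].argsort()[:6]]*1000).round(1).tolist(), "inner lat",(np.percentile((q[:,1]-p[1])*sg*1000,[0,5,95,100])).round(1))
E
```

```text
[0.43975792 0.27816403 0.07320622] 0.6967319794739699
-1 1143 [[447.1, 246.8, 94.4], [448.3, 246.9, 94.6], [448.9, 246.9, 94.9], [448.3, 247.1, 95.8], [446.2, 247.0, 95.8], [447.4, 247.1, 96.0]] inner lat [30.9 31.1 43.7 44.8]
1 1229 [[446.2, 306.8, 93.5], [449.0, 306.8, 94.9], [446.4, 306.6, 94.9], [450.1, 306.7, 95.0], [450.6, 306.7, 95.0], [449.7, 306.7, 95.1]] inner lat [28.1 28.5 41.2 42.3]
```

View pics/w3.png

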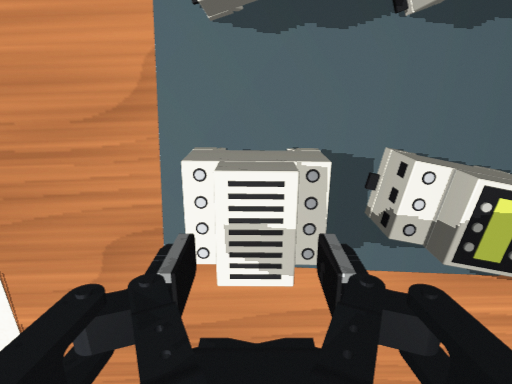

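Call:
{"op": "move_arm", "data": {
  "plan": [
    [[0,0,0,0,0,0.08,0.3],[0,0,0,0,0,0.16,0.3],[0,0,0,0,0,0.24,0.3],[0,0,0,0,0,0.32,0.3],[0,0,0,0,0,0.4,0.3],[0,0,0,0,0,0.4,1],[0,0,0,0,0,0.4,1],[0,0,0,0,0,0.4,1]]
  ],
  "force": 50
}}

```text
t: 13.35
tcp_pos: [0.4394, 0.278, 0.033]
tool_rot: [1.0, -0.014, -0.0, 0.0]
force: [0.7, 0.4, -4.5]
finger_gap: 0.514
```

```bash
python3 - <<'E'
from station import status
a=status.sense();print(a["tcp_pos"],a["finger_gap"],a["force"])
E
```

```text
[0.43943514 0.27801797 0.03297725] 0.5137946515837222 [ 0.66606682  0.40544975 -4.52986542]
```

Call:
{"op": "move_arm", "data": {
  "plan": [
    [[0,0,0,0,0,-0.06,1],[0,0,0,0,0,-0.18,1],[0,0,0,0,0,-0.32,1],[0,0,0,0,0,-0.46,1],[0,0,0,0,0,-0.6,1],[0,0,0,0,0.08,-0.74,1],[0,0,0,0,0.18,-0.88,1],[0,0,0,0,0.3,-1,1]]
  ]
}}

```text
t: 14.35
tcp_pos: [0.4388, 0.2473, 0.1342]
tool_rot: [1.0, -0.014, 0.0, 0.0]
force: [-0.4, -0.1, -4.5]
finger_gap: 0.517
```

Call:
{"op": "move_arm", "data": {
  "plan": [
    [[0,0,0,0.05,0.125,0,1],[0,0,0,0.1,0.25,0,1],[0,0,0,0.15,0.375,0,1],[0,0,0,0.2,0.5,0,1],[0,0,0,0.25,0.625,0,1],[0,0,0,0.3,0.75,0,1],[0,0,0,0.35,0.875,0,1],[0,0,0,0.4,1,0,1]]
  ]
}}

```text
t: 15.35
tcp_pos: [0.4763, 0.1462, 0.1332]
tool_rot: [1.0, -0.014, 0.0, -0.0]
force: [-0.2, 0.1, -3.9]
finger_gap: 0.516
```

Call:
{"op": "move_arm", "data": {
  "plan": [
    [[0,0,0,0.05,0.125,0,1],[0,0,0,0.1,0.25,0,1],[0,0,0,0.15,0.375,0,1],[0,0,0,0.2,0.5,0,1],[0,0,0,0.25,0.625,0,1],[0,0,0,0.3,0.75,0,1],[0,0,0,0.35,0.875,0,1],[0,0,0,0.4,1,0,1]]
  ]
}}

```text
t: 16.35
tcp_pos: [0.5134, 0.0451, 0.1332]
tool_rot: [1.0, -0.014, -0.0, -0.0]
force: [-0.2, -0.1, -4.6]
finger_gap: 0.519
```

Call:
{"op": "move_arm", "data": {
  "plan": [
    [[0,0,0,0.05,0.125,0,1],[0,0,0,0.1,0.25,0,1],[0,0,0,0.15,0.375,0,1],[0,0,0,0.2,0.5,0,1],[0,0,0,0.25,0.625,0,1],[0,0,0,0.3,0.75,0,1],[0,0,0,0.35,0.875,0,1],[0,0,0,0.4,1,0,1]]
  ]
}}

```text
t: 17.35
tcp_pos: [0.5504, -0.056, 0.1332]
tool_rot: [1.0, -0.014, -0.0, -0.0]
force: [0.3, -1.0, -3.5]
finger_gap: 0.513
```

Call:
{"op": "move_arm", "data": {
  "plan": [
    [[0,0,0,0.05,0.125,0,1],[0,0,0,0.1,0.25,0,1],[0,0,0,0.15,0.375,0,1],[0,0,0,0.2,0.5,0,1],[0,0,0,0.25,0.625,0,1],[0,0,0,0.3,0.75,0,1],[0,0,0,0.35,0.875,0,1],[0,0,0,0.4,1,0,1]]
  ]
}}

```text
t: 18.35
tcp_pos: [0.5875, -0.1571, 0.1331]
tool_rot: [1.0, -0.014, -0.0, -0.0]
force: [-0.3, 0.5, -3.5]
finger_gap: 0.515
```

```bash
python3 - <<'E'
from h import *
from station import status,snapshot
s=snapshot("wrist");t=snapshot("top");cv2.imwrite("pics/w4.png",np.hstack([cv2.resize(x["img"][:,:,::-1],(400,300)) for x in (s,t)]))
a=status.sense();print(a["tcp_pos"],a["finger_gap"],a["force"])
P=cloud(s);print("wrist held");show(blobs(P,s["depth"],.165,.178,(.2,.9,-.5,.2)));show(blobs(P,s["depth"],.036,.06,(.2,.9,-.5,0)))
P=cloud(t);print("top held");show(blobs(P,t["depth"],.14,.153,(.2,.9,-.5,.2)))
E
```

```text
[ 0.58831373 -0.158242    0.13333672] 0.5156486560662359 [ 0.41121297  0.68215895 -4.04648032]
wrist held
[ 589.  -158.2] [71.5 71.1] 87.6 173.7 16503
[ 589.9 -289.5] [205.7  25.8] 1.2 43.0 7862
[ 648.9 -138.6] [81.1 25. ] 1.3 43.1 3393
[ 671.1 -213. ] [56.  23.8] -88.8 48.7 2399
[ 431.9 -143.8] [23.7  6.5] 84.4 43.3 108
top held
[ 615.2 -125.4] [23.7 17.6] 81.0 149.8 78
[ 568.8 -123.3] [27.2 21.3] -0.4 149.2 113
```

View pics/w4.png

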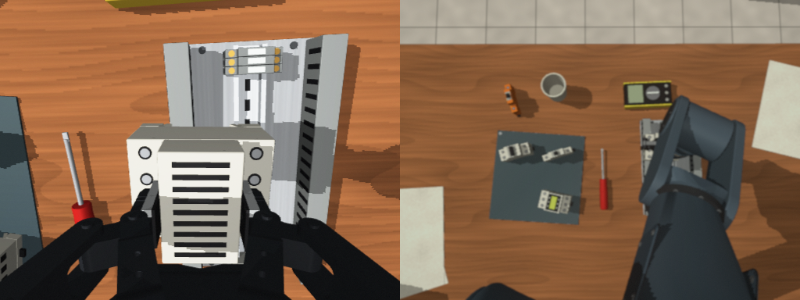

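Call:
{"op": "move_arm", "data": {
  "plan": [
    [[0,0,-0.02,0.06,0.1,0,1],[0,0,-0.04,0.12,0.2,0,1],[0,0,-0.07,0.18,0.3,0,1],[0,0,-0.07,0.24,0.4,0,1],[0,0,-0.07,0.29,0.49,0.05,1],[0,0,-0.07,0.32,0.54,0.12,1],[0,0,-0.07,0.32,0.54,0.22,1],[0,0,-0.07,0.32,0.54,0.3,1]]
  ]
}}

```text
t: 19.45
tcp_pos: [0.6169, -0.2105, 0.1019]
tool_rot: [1.0, 0.013, -0.001, -0.001]
force: [-0.1, 0.7, -4.2]
finger_gap: 0.516
```

Call:
{"op": "move_arm", "data": {
  "plan": [
    [[0,0,0,0,0,0.1,1],[0,0,0,0,0,0.2,1],[0,0,0,0,0,0.3,1],[0,0,0,0,0,0.38,1],[0,0,0,0,0,0.45,1],[0,0,0,0,0,0.52,1],[0,0,0,0,0,0.57,1],[0,0,0,0,0,0.6,1]]
  ]
}}

```text
t: 20.45
tcp_pos: [0.6177, -0.2112, 0.0429]
tool_rot: [1.0, 0.013, -0.0, -0.0]
force: [-0.1, 0.4, -3.1]
finger_gap: 0.522
```

```bash
python3 - <<'E'
from h import *
from station import status,snapshot
s=snapshot("wrist")
a=status.sense();print(a["tcp_pos"],a["finger_gap"],a["force"])
P=cloud(s);print("wrist");show(blobs(P,s["depth"],.076,.088,(.2,.9,-.5,.2)));show(blobs(P,s["depth"],.036,.053,(.2,.9,-.5,0)))
E
```

```text
[ 0.61749317 -0.21110819  0.04263895] 0.5155029517695838 [-0.75103732  0.14964726 -4.26824127]
wrist
[ 619.4 -212.1] [71.5 70.8] -89.7 83.5 16377
[ 635.1 -139.2] [108.3  25.5] 1.3 43.1 9306
[ 638.  -288.5] [109.3  25.5] 1.5 43.1 9278
[ 671.1 -213.1] [56.  23.9] -88.7 48.8 5162
[ 654.1 -211.4] [89.7  1. ] -88.7 45.3 1396
[ 525.9 -138.6] [37.3 16.2] -5.9 43.2 809
[ 527.8 -288.9] [42.2 17.1] 36.9 43.2 878
```

Call:
{"op": "move_arm", "data": {
  "plan": [
    [[0,0,0,0,0.02,0,1],[0,0,0,0,0.02,0.01,1],[0,0,0,0,0.02,0.02,1],[0,0,0,0,0.02,0.03,1],[0,0,0,0,0.02,0.04,1],[0,0,0,0,0.02,0.05,1],[0,0,0,0,0.02,0.055,1],[0,0,0,0,0.02,0.055,1]]
  ]
}}

```text
t: 21.5
tcp_pos: [0.6177, -0.2132, 0.0377]
tool_rot: [1.0, 0.013, -0.0, -0.0]
force: [-0.2, 0.0, -3.7]
finger_gap: 0.516
```

```bash
python3 - <<'E'
from h import *
from station import status,snapshot
s=snapshot("wrist");cv2.imwrite("pics/w5.png",s["img"][:,:,::-1])
a=status.sense();print(a["tcp_pos"],a["finger_gap"],a["force"])
P=cloud(s);print("wrist");show(blobs(P,s["depth"],.07,.088,(.2,.9,-.5,.2)));show(blobs(P,s["depth"],.036,.058,(.2,.9,-.5,0)))
E
```

```text
[ 0.61772606 -0.21321253  0.03771936] 0.5185576374438083 [-0.10473921  0.23194212 -4.03951605]
wrist
[ 619.3 -214.2] [71.6 70.8] -88.7 78.3 17054
[ 636.1 -139.2] [106.5  25.3] 1.4 43.1 9668
[ 640.2 -288.5] [104.5  25.6] 1.5 43.1 9579
[ 671.2 -213.1] [55.9 23.8] -88.6 48.8 5442
[ 632.  -214.1] [90.5 45.3] -88.8 54.0 6814
[ 528.8 -144.5] [40.6 16.8] -34.8 43.2 916
[ 532.8 -288.7] [40.6 16.7] 37.6 43.2 897
```

View pics/w5.png

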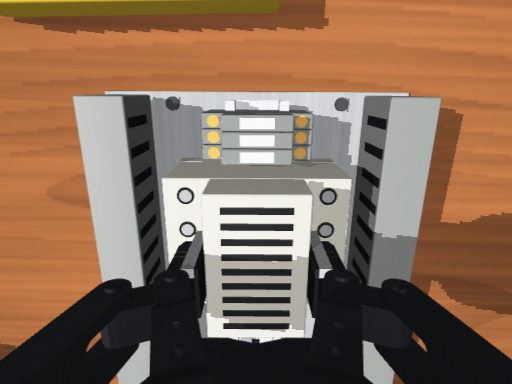

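Call:
{"op": "move_arm", "data": {
  "plan": [
    [[0,0,0,0,0,0.005,1],[0,0,0,0,0,0.01,1],[0,0,0,0,0,0.01,0.7],[0,0,0,0,0,0.01,0.4],[0,0,0,0,0,0.01,0.25],[0,0,0,0,0,0.01,0.25],[0,0,0,0,0,0.01,0.25],[0,0,0,0,0,0.01,0.25]]
  ]
}}

```text
t: 22.55
tcp_pos: [0.6178, -0.2132, 0.0366]
tool_rot: [1.0, 0.013, 0.0, -0.0]
force: [-0.8, -0.4, -0.3]
finger_gap: 0.745
```

Call:
{"op": "move_arm", "data": {
  "plan": [
    [[0,0,0,0,0,-0.05,0.25],[0,0,0,0,0,-0.12,0.25],[0,0,0,0,0,-0.22,0.25],[0,0,0,0,0,-0.34,0.25],[0,0,0,0,0,-0.48,0.25],[0,0,0,-0.12,-0.12,-0.62,0.25],[0,0,0,-0.24,-0.24,-0.76,0.25],[0,0,0,-0.36,-0.36,-0.9,0.25]]
  ]
}}

```text
t: 23.55
tcp_pos: [0.5793, -0.1768, 0.1277]
tool_rot: [1.0, 0.013, -0.0, -0.0]
force: [0.3, -0.4, -0.1]
finger_gap: 0.75
```

```bash
python3 - <<'E'
from h import *
from station import status,snapshot
s=snapshot("wrist")
a=status.sense();print(a["tcp_pos"],a["tool_rot"],a["finger_gap"],a["force"])
P=cloud(s);print("wrist");show(blobs(P,s["depth"],.07,.088,(.2,.9,-.5,.2)));show(blobs(P,s["depth"],.036,.058,(.2,.9,-.5,0)))
E
```

```text
[ 0.57825295 -0.17526284  0.1293125 ] [ 9.99907302e-01  1.35939632e-02 -5.46033953e-04 -5.42044348e-04] 0.746462331758836 [-2.21218079  1.38281991  1.36325379]
wrist
[ 619.7 -214.4] [69.6 45.4] 1.3 78.2 7013
[ 557.2 -140.7] [263.6  25.2] 1.3 43.1 9070
[ 589.8 -289.3] [205.4  25.7] 1.2 43.0 7942
[ 671.1 -213.1] [55.8 23.9] -89.1 48.7 2577
[ 619.  -180.8] [69.9 22.1] 1.1 54.2 2841
[ 620.4 -251.4] [70.9 20.1] 4.9 54.3 1970
```

Call:
{"op": "move_arm", "data": {
  "plan": [
    [[0,0,0,-0.05,-0.12,0,0.25],[0,0,0,-0.1,-0.24,0,0.25],[0,0,0,-0.15,-0.36,0,0.25],[0,0,0,-0.2,-0.48,0,0.25],[0,0,0,-0.25,-0.6,0,0.25],[0,0,0,-0.3,-0.72,0,0.25],[0,0,0,-0.35,-0.84,0,0.25],[0,0,0,-0.4,-0.95,0,0.25]]
  ]
}}

```text
t: 24.6
tcp_pos: [0.538, -0.0834, 0.1268]
tool_rot: [1.0, 0.013, 0.0, 0.0]
force: [0.2, -0.9, 0.4]
finger_gap: 0.751
```

Call:
{"op": "move_arm", "data": {
  "plan": [
    [[0,0,0,-0.05,-0.12,0,0.25],[0,0,0,-0.1,-0.24,0,0.25],[0,0,0,-0.15,-0.36,0,0.25],[0,0,0,-0.2,-0.48,0,0.25],[0,0,0,-0.25,-0.6,0,0.25],[0,0,0,-0.3,-0.72,0,0.25],[0,0,0,-0.35,-0.84,0,0.25],[0,0,0,-0.4,-0.95,0,0.25]]
  ]
}}

```text
t: 25.6
tcp_pos: [0.4955, 0.0105, 0.1267]
tool_rot: [1.0, 0.013, 0.0, -0.0]
force: [0.6, -0.0, 0.0]
finger_gap: 0.748
```

Call:
{"op": "move_arm", "data": {
  "plan": [
    [[0,0,0,-0.05,-0.12,0,0.25],[0,0,0,-0.1,-0.24,0,0.25],[0,0,0,-0.15,-0.36,0,0.25],[0,0,0,-0.2,-0.48,0,0.25],[0,0,0,-0.25,-0.6,0,0.25],[0,0,0,-0.3,-0.72,0,0.25],[0,0,0,-0.35,-0.84,0,0.25],[0,0,0,-0.4,-0.95,0,0.25]]
  ]
}}

```text
t: 26.6
tcp_pos: [0.4531, 0.1044, 0.1267]
tool_rot: [1.0, 0.013, 0.0, -0.0]
force: [-0.2, -1.1, 0.1]
finger_gap: 0.752
```

Call:
{"op": "move_arm", "data": {
  "plan": [
    [[0,0,0.08,-0.04,-0.12,0,0.25],[0,0,0.16,-0.08,-0.23,0,0.25],[0,0,0.24,-0.12,-0.33,0,0.25],[0,0,0.32,-0.15,-0.41,0,0.25],[0,0,0.32,-0.15,-0.41,0.08,0.25],[0,0,0.32,-0.15,-0.41,0.16,0.25],[0,0,0.32,-0.15,-0.41,0.24,0.25],[0,0,0.32,-0.15,-0.41,0.3,0.25]]
  ]
}}

```text
t: 27.6
tcp_pos: [0.4372, 0.144, 0.0959]
tool_rot: [0.994, -0.113, -0.0, 0.0]
force: [0.5, 0.0, -0.2]
finger_gap: 0.749
```

```bash
python3 - <<'E'
from h import *
from station import status,snapshot
s=snapshot("wrist");cv2.imwrite("pics/w6.png",s["img"][:,:,::-1])
a=status.sense();print(a["tcp_pos"],a["tool_rot"],a["finger_gap"],a["force"])
P=cloud(s);print("wrist");show(blobs(P,s["depth"],.062,.076,(.2,.9,-.5,.4)))
E
```

```text
[0.43682349 0.14393405 0.09542747] [ 9.93639836e-01 -1.12600390e-01 -9.95779912e-04  1.91038495e-04] 0.7499794470961534 [-0.40855181 -0.83534927 -0.80996518]
wrist
[576.9 247.8] [20.9  8.2] -61.1 69.2 645
[437.9 143.1] [52.5 45.1] -13.0 73.6 5846
```

View pics/w6.png

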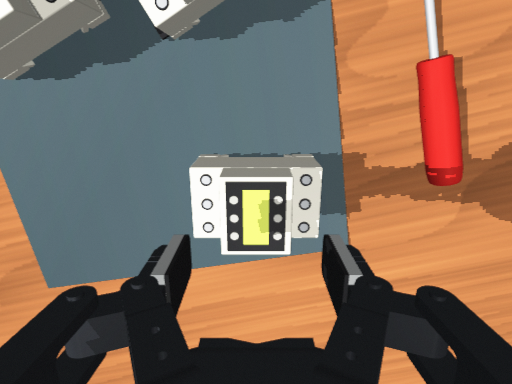

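Call:
{"op": "move_arm", "data": {
  "plan": [
    [[0,0,0,0,0,0.12,0.25],[0,0,0,0,0,0.24,0.25],[0,0,0,0,0,0.36,0.25],[0,0,0,0,0,0.48,0.25],[0,0,0,0,0,0.57,0.25],[0,0,0,0,0,0.63,0.25],[0,0,0,0,0,0.63,0.5],[0,0,0,0,0,0.63,1]]
  ]
}}

```text
t: 28.65
tcp_pos: [0.4375, 0.1443, 0.0339]
tool_rot: [0.994, -0.112, 0.0, -0.0]
force: [0.0, 0.1, -2.3]
finger_gap: 0.519
```

Call:
{"op": "move_arm", "data": {
  "plan": [
    [[0,0,0,0,0,0,1],[0,0,0,0,0,0,1],[0,0,0,0,0,-0.06,1],[0,0,0,0,0,-0.2,1],[0,0,0,0,0,-0.4,1],[0,0,0,0,0,-0.6,1],[0,0,0,0,0,-0.8,1],[0,0,0,0,0,-1,1]]
  ]
}}

```text
t: 29.65
tcp_pos: [0.4372, 0.1443, 0.1354]
tool_rot: [0.994, -0.112, 0.0, -0.0]
force: [-0.5, -0.5, -1.8]
finger_gap: 0.517
```

Call:
{"op": "move_arm", "data": {
  "plan": [
    [[0,0,0,0.07,0.12,0,1],[0,0,0,0.14,0.24,0,1],[0,0,0,0.21,0.36,0,1],[0,0,0,0.28,0.48,0,1],[0,0,0,0.35,0.6,0,1],[0,0,0,0.42,0.72,0,1],[0,0,0,0.49,0.84,0,1],[0,0,0,0.55,0.95,0,1]]
  ]
}}

```text
t: 30.65
tcp_pos: [0.4701, 0.0384, 0.1337]
tool_rot: [0.994, -0.112, 0.0, 0.0]
force: [-0.3, 0.2, -2.2]
finger_gap: 0.517
```

Call:
{"op": "move_arm", "data": {
  "plan": [
    [[0,0,0,0.07,0.12,0,1],[0,0,0,0.14,0.24,0,1],[0,0,0,0.21,0.36,0,1],[0,0,0,0.28,0.48,0,1],[0,0,0,0.35,0.6,0,1],[0,0,0,0.42,0.72,0,1],[0,0,0,0.49,0.84,0,1],[0,0,0,0.55,0.95,0,1]]
  ]
}}

```text
t: 31.65
tcp_pos: [0.5025, -0.0665, 0.1337]
tool_rot: [0.994, -0.112, 0.0, 0.0]
force: [-0.4, -0.0, -1.3]
finger_gap: 0.516
```

Call:
{"op": "move_arm", "data": {
  "plan": [
    [[0,0,0,0.07,0.12,0,1],[0,0,0,0.14,0.24,0,1],[0,0,0,0.21,0.36,0,1],[0,0,0,0.28,0.48,0,1],[0,0,0,0.35,0.6,0,1],[0,0,0,0.42,0.72,0,1],[0,0,0,0.49,0.84,0,1],[0,0,0,0.55,0.95,0,1]]
  ]
}}

```text
t: 32.65
tcp_pos: [0.5348, -0.1713, 0.1337]
tool_rot: [0.994, -0.112, 0.0, 0.0]
force: [0.5, 0.7, -2.2]
finger_gap: 0.518
```

Call:
{"op": "move_arm", "data": {
  "plan": [
    [[0,0,-0.08,0.08,0.1,0,1],[0,0,-0.16,0.16,0.2,0,1],[0,0,-0.24,0.24,0.3,0,1],[0,0,-0.316,0.28,0.39,0,1],[0,0,-0.316,0.28,0.39,0.05,1],[0,0,-0.316,0.28,0.39,0.13,1],[0,0,-0.316,0.28,0.39,0.22,1],[0,0,-0.316,0.28,0.39,0.3,1]]
  ]
}}

```text
t: 33.65
tcp_pos: [0.5527, -0.2141, 0.1028]
tool_rot: [1.0, 0.012, -0.0, -0.0]
force: [-0.2, 0.3, -2.3]
finger_gap: 0.516
```

```bash
python3 - <<'E'
from h import *
from station import status,snapshot
s=snapshot("wrist");cv2.imwrite("pics/w7.png",s["img"][:,:,::-1])
a=status.sense();print(a["tcp_pos"],a["tool_rot"],a["finger_gap"],a["force"])
P=cloud(s);d=s["depth"];show(blobs(P,d,.07,.085,(.2,.9,-.5,0)));print("held shoulders/nose");show(blobs(P,d,.116,.123,(.2,.9,-.5,0)));show(blobs(P,d,.138,.15,(.2,.9,-.5,0)))
E
```

```text
[ 0.55216864 -0.21387756  0.10181779] [ 9.99932630e-01  1.15155945e-02 -1.22121578e-03 -7.96446957e-04] 0.5158946897247466 [-0.66577045  0.06078609 -2.25592837]
[ 619.5 -214.2] [69.7 45.1] 1.2 78.2 10020
[ 578.  -194.8] [49.6  2.4] -88.9 79.9 260
[ 579.6 -246.3] [26.2  2.2] -86.7 78.8 217
held shoulders/nose
[ 562. -215.] [90.2 36.3] -89.2 118.3 4045
[ 553.5 -215. ] [71.8 53.3] -89.3 142.8 12310
```

View pics/w7.png

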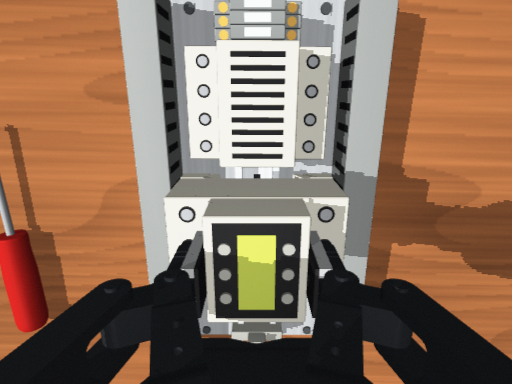

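Call:
{"op": "move_arm", "data": {
  "plan": [
    [[0,0,-0.01,0,0.005,0.1,1],[0,0,-0.01,0,0.005,0.2,1],[0,0,-0.01,0,0.005,0.3,1],[0,0,-0.01,0,0.005,0.38,1],[0,0,-0.01,0,0.005,0.46,1],[0,0,-0.01,0,0.005,0.53,1],[0,0,-0.01,0,0.005,0.57,1],[0,0,-0.01,0,0.005,0.6,1]]
  ]
}}

```text
t: 34.7
tcp_pos: [0.5532, -0.2152, 0.0435]
tool_rot: [1.0, 0.015, 0.0, 0.0]
force: [-1.0, 0.4, -2.5]
finger_gap: 0.516
```

Call:
{"op": "move_arm", "data": {
  "plan": [
    [[0,0,0,0,0,0.015,1],[0,0,0,0,0,0.03,1],[0,0,0,0,0,0.04,1],[0,0,0,0,0,0.05,1],[0,0,0,0,0,0.055,1],[0,0,0,0,0,0.06,1],[0,0,0,0,0,0.06,1],[0,0,0,0,0,0.06,1]]
  ]
}}

```text
t: 35.7
tcp_pos: [0.5533, -0.2152, 0.0387]
tool_rot: [1.0, 0.015, 0.0, 0.0]
force: [-1.3, 0.7, 5.3]
finger_gap: 0.512
```

Call:
{"op": "move_arm", "data": {
  "plan": [
    [[0,0,0,0,0,0,0.6],[0,0,0,0,0,0,0.25],[0,0,0,0,0,0,0.25],[0,0,0,0,0,-0.06,0.25],[0,0,0,0,0,-0.2,0.25],[0,0,0,0,0,-0.4,0.25],[0,0,0,0,-0.04,-0.65,0.25],[0,0,0,0,-0.15,-0.9,0.25]]
  ]
}}

```text
t: 36.7
tcp_pos: [0.553, -0.2007, 0.1295]
tool_rot: [1.0, 0.015, 0.001, 0.0]
force: [0.3, -0.4, 0.3]
finger_gap: 0.75
```

```bash
python3 - <<'E'
from h import *
from station import status,snapshot
s=snapshot("wrist")
a=status.sense();print(a["tcp_pos"],a["tool_rot"],a["finger_gap"],a["force"])
P=cloud(s);d=s["depth"];show(blobs(P,d,.07,.085,(.2,.9,-.5,0)));show(blobs(P,d,.05,.058,(.2,.9,-.5,0)))
E
```

```text
[ 0.55445233 -0.19979904  0.13270776] [0.99987415 0.01556779 0.00278371 0.00125634] 0.7482256627379267 [0.11156521 1.05016938 2.2668457 ]
[ 619.4 -214.6] [70.2 44.5] 1.1 78.2 7601
[ 554.  -216.4] [52.5 45.1] 1.8 78.7 4494
[ 619.  -180.1] [69.7 21.7] 1.1 54.2 3005
[ 620.4 -250.1] [69.5 18.8] 0.9 54.3 2495
[ 553.7 -203.1] [63.4 52.2] -88.3 54.3 1820
[ 555.3 -251.6] [52.4 20.8] 3.6 54.2 1503
```

Call:
{"op": "move_arm", "data": {
  "plan": [
    [[0,0,0,0.015,-0.125,0,0.25],[0,0,0,0.03,-0.25,0,0.25],[0,0,0,0.045,-0.375,0,0.25],[0,0,0,0.06,-0.5,0,0.25],[0,0,0,0.075,-0.625,0,0.25],[0,0,0,0.09,-0.75,0,0.25],[0,0,0,0.105,-0.875,0,0.25],[0,0,0,0.12,-1,0,0.25]]
  ]
}}

```text
t: 37.75
tcp_pos: [0.5617, -0.0991, 0.1278]
tool_rot: [1.0, 0.015, 0.0, 0.0]
force: [0.8, 0.3, -0.1]
finger_gap: 0.75
```

Call:
{"op": "move_arm", "data": {
  "plan": [
    [[0,0,0,0.015,-0.125,0,0.25],[0,0,0,0.03,-0.25,0,0.25],[0,0,0,0.045,-0.375,0,0.25],[0,0,0,0.06,-0.5,0,0.25],[0,0,0,0.075,-0.625,0,0.25],[0,0,0,0.09,-0.75,0,0.25],[0,0,0,0.105,-0.875,0,0.25],[0,0,0,0.12,-1,0,0.25]]
  ]
}}

```text
t: 38.75
tcp_pos: [0.5706, 0.0013, 0.1277]
tool_rot: [1.0, 0.015, 0.0, 0.0]
force: [-0.5, 0.5, 0.2]
finger_gap: 0.752
```

Call:
{"op": "move_arm", "data": {
  "plan": [
    [[0,0,0,0.015,-0.125,0,0.25],[0,0,0,0.03,-0.25,0,0.25],[0,0,0,0.045,-0.375,0,0.25],[0,0,0,0.06,-0.5,0,0.25],[0,0,0,0.075,-0.625,0,0.25],[0,0,0,0.09,-0.75,0,0.25],[0,0,0,0.105,-0.875,0,0.25],[0,0,0,0.12,-1,0,0.25]]
  ]
}}

```text
t: 39.75
tcp_pos: [0.5795, 0.1016, 0.1277]
tool_rot: [1.0, 0.015, 0.0, -0.0]
force: [-0.1, -0.3, 0.2]
finger_gap: 0.755
```

Call:
{"op": "move_arm", "data": {
  "plan": [
    [[0,0,0,0.015,-0.125,0,0.25],[0,0,0,0.03,-0.25,0,0.25],[0,0,0,0.045,-0.375,0,0.25],[0,0,0,0.06,-0.5,0,0.25],[0,0,0,0.075,-0.625,0,0.25],[0,0,0,0.09,-0.75,0,0.25],[0,0,0,0.105,-0.875,0,0.25],[0,0,0,0.12,-1,0,0.25]]
  ]
}}

```text
t: 40.75
tcp_pos: [0.5884, 0.2019, 0.1277]
tool_rot: [1.0, 0.015, -0.0, 0.0]
force: [-0.9, -0.3, 0.8]
finger_gap: 0.753
```

Call:
{"op": "move_arm", "data": {
  "plan": [
    [[0,0,-0.06,0,-0.13,0,0.25],[0,0,-0.12,0,-0.26,0,0.25],[0,0,-0.18,0,-0.39,0,0.25],[0,0,-0.24,0,-0.52,0,0.25],[0,0,-0.295,0.01,-0.62,0.03,0.25],[0,0,-0.295,0.01,-0.65,0.12,0.25],[0,0,-0.295,0.01,-0.65,0.22,0.25],[0,0,-0.295,0.01,-0.65,0.3,0.25]]
  ]
}}

```text
t: 41.75
tcp_pos: [0.5869, 0.2655, 0.0965]
tool_rot: [0.991, 0.131, -0.001, 0.0]
force: [0.1, 0.6, -0.4]
finger_gap: 0.75
```

```bash
python3 - <<'E'
from h import *
from station import status,snapshot
s=snapshot("wrist");cv2.imwrite("pics/w8.png",s["img"][:,:,::-1])
a=status.sense();print(a["tcp_pos"],a["tool_rot"],a["finger_gap"],a["force"])
P=cloud(s);d=s["depth"];show(blobs(P,d,.062,.076,(.2,.9,-.5,.4)));show(blobs(P,d,.042,.076,(.2,.9,-.5,.4)))
E
```

```text
[0.58623464 0.26531094 0.09549158] [ 9.91445029e-01  1.30513918e-01 -1.67558605e-03  2.54592642e-04] 0.7539619812162702 [ 0.04340273  0.19823579 -1.3828473 ]
[589.2 265.1] [45.1 35.4] -75.1 73.3 3200
[582.2 136.6] [45.8 18.4] -71.7 72.8 1958
[714.1 268.4] [17.7  6.1] -74.8 45.9 354
[589.3 265. ] [90.2 35.4] -75.0 59.5 6572
[582.2 136.6] [90.9 18.6] -71.9 59.4 4231
```

View pics/w8.png

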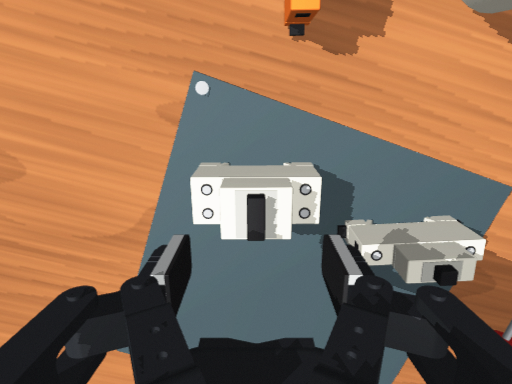

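Call:
{"op": "move_arm", "data": {
  "plan": [
    [[0,0,0,0.01,0,0.12,0.25],[0,0,0,0.01,0,0.24,0.25],[0,0,0,0.01,0,0.36,0.25],[0,0,0,0.01,0,0.48,0.25],[0,0,0,0.01,0,0.57,0.25],[0,0,0,0.01,0,0.63,0.25],[0,0,0,0.01,0,0.64,0.5],[0,0,0,0.01,0,0.64,1]]
  ]
}}

```text
t: 42.8
tcp_pos: [0.5886, 0.2664, 0.0339]
tool_rot: [0.991, 0.131, 0.0, -0.0]
force: [0.6, -0.5, -2.5]
finger_gap: 0.513
```

Call:
{"op": "move_arm", "data": {
  "plan": [
    [[0,0,0,0,0,0,1],[0,0,0,0,0,0,1],[0,0,0,0,0,-0.06,1],[0,0,0,0,0,-0.2,1],[0,0,0,0,0,-0.4,1],[0,0,0,0,0,-0.6,1],[0,0,0,0,0,-0.8,1],[0,0,0,0,0,-1,1]]
  ]
}}

```text
t: 43.8
tcp_pos: [0.5887, 0.2665, 0.1362]
tool_rot: [0.991, 0.131, 0.001, -0.0]
force: [-0.3, -0.1, -2.9]
finger_gap: 0.52
```

Call:
{"op": "move_arm", "data": {
  "plan": [
    [[0,0,0,-0.06,0.12,0,1],[0,0,0,-0.11,0.24,0,1],[0,0,0,-0.17,0.36,0,1],[0,0,0,-0.23,0.48,0,1],[0,0,0,-0.28,0.6,0,1],[0,0,0,-0.34,0.72,0,1],[0,0,0,-0.4,0.84,0,1],[0,0,0,-0.45,0.95,0,1]]
  ]
}}

```text
t: 44.8
tcp_pos: [0.5693, 0.1621, 0.1337]
tool_rot: [0.991, 0.131, 0.0, 0.0]
force: [0.0, 0.9, -1.4]
finger_gap: 0.517
```

Call:
{"op": "move_arm", "data": {
  "plan": [
    [[0,0,0,-0.06,0.12,0,1],[0,0,0,-0.11,0.24,0,1],[0,0,0,-0.17,0.36,0,1],[0,0,0,-0.23,0.48,0,1],[0,0,0,-0.28,0.6,0,1],[0,0,0,-0.34,0.72,0,1],[0,0,0,-0.4,0.84,0,1],[0,0,0,-0.45,0.95,0,1]]
  ]
}}

```text
t: 45.8
tcp_pos: [0.5505, 0.0586, 0.1337]
tool_rot: [0.991, 0.131, -0.0, -0.0]
force: [-0.7, 0.2, -2.0]
finger_gap: 0.511
```

Call:
{"op": "move_arm", "data": {
  "plan": [
    [[0,0,0,-0.06,0.12,0,1],[0,0,0,-0.11,0.24,0,1],[0,0,0,-0.17,0.36,0,1],[0,0,0,-0.23,0.48,0,1],[0,0,0,-0.28,0.6,0,1],[0,0,0,-0.34,0.72,0,1],[0,0,0,-0.4,0.84,0,1],[0,0,0,-0.45,0.95,0,1]]
  ]
}}

```text
t: 46.8
tcp_pos: [0.5317, -0.0448, 0.1337]
tool_rot: [0.991, 0.131, -0.0, -0.0]
force: [-0.3, -0.1, -2.0]
finger_gap: 0.511
```

Call:
{"op": "move_arm", "data": {
  "plan": [
    [[0,0,0,-0.06,0.12,0,1],[0,0,0,-0.11,0.24,0,1],[0,0,0,-0.17,0.36,0,1],[0,0,0,-0.23,0.48,0,1],[0,0,0,-0.28,0.6,0,1],[0,0,0,-0.34,0.72,0,1],[0,0,0,-0.4,0.84,0,1],[0,0,0,-0.45,0.95,0,1]]
  ]
}}

```text
t: 47.8
tcp_pos: [0.5128, -0.1482, 0.1337]
tool_rot: [0.991, 0.131, -0.0, -0.0]
force: [0.4, 0.8, -3.0]
finger_gap: 0.518
```

Call:
{"op": "move_arm", "data": {
  "plan": [
    [[0,0,0.06,-0.05,0.13,0,1],[0,0,0.12,-0.1,0.26,0,1],[0,0,0.18,-0.15,0.39,0,1],[0,0,0.24,-0.2,0.52,0,1],[0,0,0.3,-0.25,0.62,0,1],[0,0,0.3,-0.25,0.64,0.05,1],[0,0,0.3,-0.25,0.64,0.13,1],[0,0,0.3,-0.25,0.64,0.2,1]]
  ]
}}

```text
t: 48.8
tcp_pos: [0.5051, -0.2149, 0.1129]
tool_rot: [1.0, 0.014, -0.0, -0.0]
force: [-0.6, -0.2, -2.3]
finger_gap: 0.515
```

```bash
python3 - <<'E'
from h import *
from station import status,snapshot
s=snapshot("wrist");cv2.imwrite("pics/w9.png",s["img"][:,:,::-1])
a=status.sense();print(a["tcp_pos"],a["tool_rot"],a["finger_gap"],a["force"])
P=cloud(s);d=s["depth"];show(blobs(P,d,.07,.085,(.2,.9,-.5,0)));print("held shoulders/nose");z=a["tcp_pos"][2]-.030;show(blobs(P,d,z+.042,z+.049,(.2,.9,-.5,0)));show(blobs(P,d,z+.066,z+.073,(.2,.9,-.5,0)))
E
```

```text
[ 0.50468639 -0.21458005  0.11203636] [ 9.99904911e-01  1.37120015e-02 -1.16248721e-03 -8.94003223e-04] 0.5178419521736889 [ 0.48423561 -0.16511752 -2.79281903]
[ 606.3 -214.5] [45.1 43.8] -89.0 78.2 6694
[ 553.7 -216.4] [52.4 45.2] 1.8 78.7 6195
[ 524.3 -253. ] [14.1  0.9] 89.6 83.4 42
held shoulders/nose
[ 510.2 -215.8] [90.3 27.8] -88.4 128.4 3072
[ 505.9 -216. ] [57.5 36.2] -88.4 152.7 6391
[ 512.  -182.9] [5.4 1.4] -86.5 151.8 91
[ 513.9 -248.9] [5.3 1.3] 88.1 151.2 92
```

View pics/w9.png

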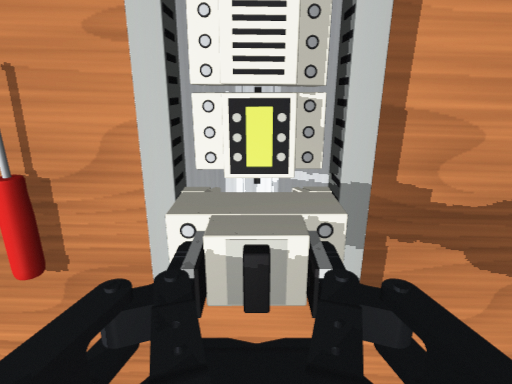

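Call:
{"op": "move_arm", "data": {
  "plan": [
    [[0,0,0,0,0.005,0.12,1],[0,0,0,0,0.005,0.24,1],[0,0,0,0,0.005,0.36,1],[0,0,0,0,0.005,0.47,1],[0,0,0,0,0.005,0.56,1],[0,0,0,0,0.005,0.62,1],[0,0,0,0,0.005,0.66,1],[0,0,0,0,0.005,0.69,1]]
  ]
}}

```text
t: 49.85
tcp_pos: [0.5057, -0.2163, 0.0447]
tool_rot: [1.0, 0.013, 0.0, 0.0]
force: [-0.3, 0.9, -2.0]
finger_gap: 0.517
```

Call:
{"op": "move_arm", "data": {
  "plan": [
    [[0,0,0,0,0,0.015,1],[0,0,0,0,0,0.03,1],[0,0,0,0,0,0.04,1],[0,0,0,0,0,0.05,1],[0,0,0,0,0,0.06,1],[0,0,0,0,0,0.065,1],[0,0,0,0,0,0.065,1],[0,0,0,0,0,0.065,1]]
  ]
}}

```text
t: 50.85
tcp_pos: [0.5056, -0.2161, 0.0385]
tool_rot: [1.0, 0.013, 0.0, 0.0]
force: [-0.5, 0.7, 2.6]
finger_gap: 0.518
```

Call:
{"op": "move_arm", "data": {
  "plan": [
    [[0,0,0,0,0,0,0.6],[0,0,0,0,0,0,0.25],[0,0,0,0,0,0,0.25],[0,0,0,0,0,-0.06,0.25],[0,0,0,0,0,-0.2,0.25],[0,0,0,0,0,-0.4,0.25],[0,0,0,0,-0.04,-0.65,0.25],[0,0,0,0,-0.15,-0.9,0.25]]
  ]
}}

```text
t: 51.85
tcp_pos: [0.5055, -0.2016, 0.13]
tool_rot: [1.0, 0.013, 0.001, 0.0]
force: [1.0, 0.1, -0.0]
finger_gap: 0.748
```

```bash
python3 - <<'E'
from h import *
from station import status,snapshot
s=snapshot("wrist")
a=status.sense();print(a["tcp_pos"],a["tool_rot"],a["finger_gap"],a["force"])
P=cloud(s);d=s["depth"];show(blobs(P,d,.07,.0815,(.2,.9,-.5,0)))
E
```

```text
[ 0.50664704 -0.20076375  0.13292599] [0.99990335 0.01360293 0.00253931 0.00134503] 0.7480329089145817 [0.75880433 0.48218425 1.59610851]
[ 609.  -214.7] [49.  44.8] 0.9 78.2 6254
[ 553.8 -216.5] [51.8 45.1] 2.3 78.7 5216
[ 506.5 -217.5] [44.6 35.4] -88.7 78.3 2423
```

Call:
{"op": "move_arm", "data": {
  "plan": [
    [[0,0,0,0.03,-0.12,0,0.25],[0,0,0,0.06,-0.24,0,0.25],[0,0,0,0.09,-0.36,0,0.25],[0,0,0,0.12,-0.48,0,0.25],[0,0,0,0.16,-0.6,0,0.25],[0,0,0,0.19,-0.72,0,0.25],[0,0,0,0.22,-0.84,0,0.25],[0,0,0,0.25,-0.95,0,0.25]]
  ]
}}

```text
t: 52.9
tcp_pos: [0.5277, -0.1046, 0.1282]
tool_rot: [1.0, 0.013, 0.0, -0.0]
force: [-0.1, -0.3, 0.1]
finger_gap: 0.749
```

Call:
{"op": "move_arm", "data": {
  "plan": [
    [[0,0,0,0.03,-0.12,0,0.25],[0,0,0,0.06,-0.24,0,0.25],[0,0,0,0.09,-0.36,0,0.25],[0,0,0,0.12,-0.48,0,0.25],[0,0,0,0.16,-0.6,0,0.25],[0,0,0,0.19,-0.72,0,0.25],[0,0,0,0.22,-0.84,0,0.25],[0,0,0,0.25,-0.95,0,0.25]]
  ]
}}

```text
t: 53.9
tcp_pos: [0.5501, -0.0091, 0.1282]
tool_rot: [1.0, 0.013, -0.0, -0.0]
force: [-0.9, -0.3, 0.3]
finger_gap: 0.746
```

Call:
{"op": "move_arm", "data": {
  "plan": [
    [[0,0,0,0.03,-0.12,0,0.25],[0,0,0,0.06,-0.24,0,0.25],[0,0,0,0.09,-0.36,0,0.25],[0,0,0,0.12,-0.48,0,0.25],[0,0,0,0.16,-0.6,0,0.25],[0,0,0,0.19,-0.72,0,0.25],[0,0,0,0.22,-0.84,0,0.25],[0,0,0,0.25,-0.95,0,0.25]]
  ]
}}

```text
t: 54.9
tcp_pos: [0.5726, 0.0866, 0.1282]
tool_rot: [1.0, 0.013, -0.0, -0.0]
force: [0.0, 0.0, -0.4]
finger_gap: 0.753
```

Call:
{"op": "move_arm", "data": {
  "plan": [
    [[0,0,-0.08,0.03,-0.12,0,0.25],[0,0,-0.16,0.06,-0.24,0,0.25],[0,0,-0.24,0.09,-0.36,0,0.25],[0,0,-0.32,0.1,-0.46,0,0.25],[0,0,-0.36,0.1,-0.51,0.05,0.25],[0,0,-0.36,0.1,-0.51,0.12,0.25],[0,0,-0.36,0.1,-0.51,0.22,0.25],[0,0,-0.36,0.1,-0.51,0.3,0.25]]
  ]
}}

```text
t: 55.9
tcp_pos: [0.5807, 0.1366, 0.0971]
tool_rot: [0.988, 0.154, -0.001, -0.0]
force: [0.2, -0.0, -0.2]
finger_gap: 0.751
```

```bash
python3 - <<'E'
from h import *
from station import status,snapshot
s=snapshot("wrist");cv2.imwrite("pics/w10.png",s["img"][:,:,::-1])
a=status.sense();print(a["tcp_pos"],a["tool_rot"],a["finger_gap"],a["force"])
P=cloud(s);d=s["depth"];show(blobs(P,d,.062,.076,(.2,.9,-.5,.4)));show(blobs(P,d,.042,.076,(.2,.9,-.5,.4)))
E
```

```text
[0.58003598 0.13655421 0.09622951] [ 9.88105585e-01  1.53769728e-01 -1.48598226e-03 -1.27260982e-04] 0.750041762662458 [-0.72726814 -0.58021195 -0.52862518]
[581.9 136.3] [45.1 18.2] -72.6 73.1 1904
[581.8 136.3] [90.1 18.4] -71.7 58.6 4019
```

View pics/w10.png

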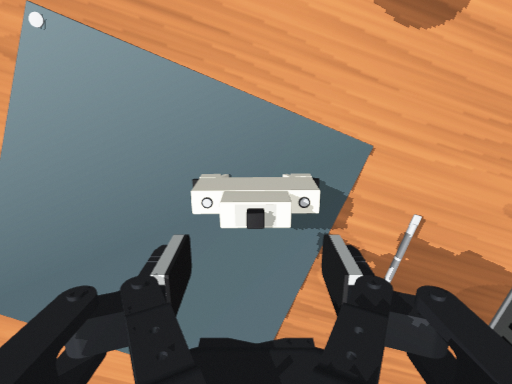

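Call:
{"op": "move_arm", "data": {
  "plan": [
    [[0,0,0,0,0,0.12,0.25],[0,0,0,0,0,0.24,0.25],[0,0,0,0,0,0.36,0.25],[0,0,0,0,0,0.48,0.25],[0,0,0,0,0,0.57,0.25],[0,0,0,0,0,0.63,0.25],[0,0,0,0,0,0.64,0.5],[0,0,0,0,0,0.64,1]]
  ]
}}

```text
t: 56.95
tcp_pos: [0.5815, 0.1371, 0.0345]
tool_rot: [0.988, 0.154, 0.0, 0.0]
force: [-0.6, 0.8, -0.6]
finger_gap: 0.515
```

Call:
{"op": "move_arm", "data": {
  "plan": [
    [[0,0,0,0,0,0,1],[0,0,0,0,0,0,1],[0,0,0,0,0,-0.06,1],[0,0,0,0,0,-0.2,1],[0,0,0,0,0,-0.4,1],[0,0,0,0,0,-0.6,1],[0,0,0,0,0,-0.8,1],[0,0,0,0,0,-1,1]]
  ]
}}

```text
t: 57.95
tcp_pos: [0.5812, 0.137, 0.1361]
tool_rot: [0.988, 0.154, 0.001, 0.0]
force: [-0.1, 0.5, -1.2]
finger_gap: 0.516
```

Call:
{"op": "move_arm", "data": {
  "plan": [
    [[0,0,0,-0.07,0.11,0,1],[0,0,0,-0.15,0.22,0,1],[0,0,0,-0.22,0.34,0,1],[0,0,0,-0.3,0.45,0,1],[0,0,0,-0.37,0.56,0,1],[0,0,0,-0.45,0.68,0,1],[0,0,0,-0.52,0.79,0,1],[0,0,0,-0.6,0.9,0,1]]
  ]
}}

```text
t: 58.95
tcp_pos: [0.5512, 0.0321, 0.1343]
tool_rot: [0.988, 0.154, 0.0, 0.0]
force: [0.7, 0.4, -1.2]
finger_gap: 0.516
```

Call:
{"op": "move_arm", "data": {
  "plan": [
    [[0,0,0,-0.07,0.11,0,1],[0,0,0,-0.15,0.22,0,1],[0,0,0,-0.22,0.34,0,1],[0,0,0,-0.3,0.45,0,1],[0,0,0,-0.37,0.56,0,1],[0,0,0,-0.45,0.68,0,1],[0,0,0,-0.52,0.79,0,1],[0,0,0,-0.6,0.9,0,1]]
  ]
}}

```text
t: 59.95
tcp_pos: [0.5214, -0.0719, 0.1342]
tool_rot: [0.988, 0.154, 0.0, 0.0]
force: [0.0, -0.3, -1.5]
finger_gap: 0.516
```

Call:
{"op": "move_arm", "data": {
  "plan": [
    [[0,0,0,-0.07,0.11,0,1],[0,0,0,-0.15,0.22,0,1],[0,0,0,-0.22,0.34,0,1],[0,0,0,-0.3,0.45,0,1],[0,0,0,-0.37,0.56,0,1],[0,0,0,-0.45,0.68,0,1],[0,0,0,-0.52,0.79,0,1],[0,0,0,-0.6,0.9,0,1]]
  ]
}}

```text
t: 60.95
tcp_pos: [0.4917, -0.1759, 0.1342]
tool_rot: [0.988, 0.154, 0.0, 0.0]
force: [-0.0, 1.0, -0.7]
finger_gap: 0.516
```

Call:
{"op": "move_arm", "data": {
  "plan": [
    [[0,0,0.08,-0.07,0.09,0,1],[0,0,0.16,-0.14,0.18,0,1],[0,0,0.24,-0.2,0.26,0,1],[0,0,0.32,-0.26,0.33,0,1],[0,0,0.36,-0.28,0.35,0,1],[0,0,0.36,-0.28,0.35,0.05,1],[0,0,0.36,-0.28,0.35,0.13,1],[0,0,0.36,-0.28,0.35,0.2,1]]
  ]
}}

```text
t: 61.95
tcp_pos: [0.4757, -0.2164, 0.1134]
tool_rot: [1.0, 0.014, -0.0, -0.0]
force: [-0.0, -0.3, -0.7]
finger_gap: 0.518
```

```bash
python3 - <<'E'
from h import *
from station import status,snapshot
s=snapshot("wrist");cv2.imwrite("pics/w11.png",s["img"][:,:,::-1])
a=status.sense();print(a["tcp_pos"],a["tool_rot"],a["finger_gap"],a["force"])
P=cloud(s);d=s["depth"];show(blobs(P,d,.07,.0815,(.2,.9,-.5,0)));print("held shoulders/nose");z=a["tcp_pos"][2]-.030;show(blobs(P,d,z+.042,z+.049,(.2,.9,-.5,0)));show(blobs(P,d,z+.066,z+.073,(.2,.9,-.5,0)))
E
```

```text
[ 0.4752406  -0.21607212  0.11267027] [ 9.99905048e-01  1.37247144e-02 -9.69977635e-04 -7.66347341e-04] 0.5138472517537168 [-0.318325    0.2934321  -0.96597559]
[ 591.5 -214.7] [45.1 14.9] -88.3 78.1 2545
[ 553.7 -216.3] [52.7 45.1] 1.9 78.7 7094
[ 506.6 -217.3] [45.  34.7] -88.4 78.3 3040
held shoulders/nose
[ 477.3 -217.4] [90.5 18. ] -88.6 128.2 1762
[ 476.7 -217.4] [57.4 23.1] -88.2 152.7 3696
[ 482.5 -184. ] [5.5 1.3] -87.3 152.1 95
[ 484.4 -250.3] [5.4 1.3] -89.6 152.4 96
```

View pics/w11.png

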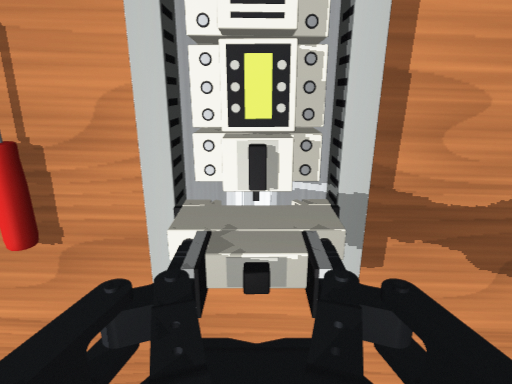

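Call:
{"op": "move_arm", "data": {
  "plan": [
    [[0,0,0,-0.01,0.005,0.12,1],[0,0,0,-0.01,0.005,0.24,1],[0,0,0,-0.01,0.005,0.36,1],[0,0,0,-0.01,0.005,0.47,1],[0,0,0,-0.01,0.005,0.56,1],[0,0,0,-0.01,0.005,0.62,1],[0,0,0,-0.01,0.005,0.66,1],[0,0,0,-0.01,0.005,0.69,1]]
  ]
}}

```text
t: 63.0
tcp_pos: [0.4751, -0.2175, 0.0451]
tool_rot: [1.0, 0.013, 0.0, 0.0]
force: [-1.0, 0.5, -0.9]
finger_gap: 0.515
```

Call:
{"op": "move_arm", "data": {
  "plan": [
    [[0,0,0,0,0,0.015,1],[0,0,0,0,0,0.03,1],[0,0,0,0,0,0.04,1],[0,0,0,0,0,0.05,1],[0,0,0,0,0,0.06,1],[0,0,0,0,0,0.07,1],[0,0,0,0,0,0.07,1],[0,0,0,0,0,0.07,1]]
  ]
}}

```text
t: 64.0
tcp_pos: [0.475, -0.2174, 0.039]
tool_rot: [1.0, 0.013, 0.0, 0.0]
force: [-0.3, 0.9, 5.2]
finger_gap: 0.516
```

Contact force shows it has seated; I'll release, retreat and check all four.

Call:
{"op": "move_arm", "data": {
  "plan": [
    [[0,0,0,0,0,0,0.6],[0,0,0,0,0,0,0.25],[0,0,0,0,0,0,0.25],[0,0,0,0,0,-0.06,0.25],[0,0,0,0,0,-0.2,0.25],[0,0,0,0,0,-0.4,0.25],[0,0,0,0,0,-0.65,0.25],[0,0,0,0,0,-0.9,0.25]]
  ]
}}

```text
t: 65.0
tcp_pos: [0.475, -0.2174, 0.1299]
tool_rot: [1.0, 0.013, 0.0, 0.0]
force: [-0.2, 0.3, 0.3]
finger_gap: 0.753
```

Call:
{"op": "move_arm", "data": {
  "plan": [
    [[0,0,0,0,-0.12,-0.1,0],[0,0,0,0,-0.24,-0.2,0],[0,0,0,0,-0.36,-0.3,0],[0,0,0,0,-0.48,-0.4,0],[0,0,0,0,-0.6,-0.5,0],[0,0,0,0,-0.72,-0.6,0],[0,0,0,0,-0.84,-0.65,0],[0,0,0,0,-0.95,-0.65,0]]
  ]
}}

```text
t: 66.0
tcp_pos: [0.4725, -0.1217, 0.1936]
tool_rot: [1.0, 0.013, 0.0, 0.0]
force: [-0.0, -0.3, -0.4]
finger_gap: 0.998
```

Call:
{"op": "move_arm", "data": {
  "plan": [
    [[0,0,0,0,-0.12,0,0],[0,0,0,0,-0.24,0,0],[0,0,0,0,-0.36,0,0],[0,0,0,0,-0.48,0,0],[0,0,0,0,-0.6,0,0],[0,0,0,0,-0.72,0,0],[0,0,0,0,-0.84,0,0],[0,0,0,0,-0.95,0,0]]
  ]
}}

```text
t: 67.0
tcp_pos: [0.4698, -0.0266, 0.1932]
tool_rot: [1.0, 0.013, 0.0, -0.0]
force: [-0.3, -0.1, -0.3]
finger_gap: 1.002
```

```bash
python3 - <<'E'
from h import *
from station import status,snapshot
a=status.sense();print(a["t"],a["tcp_pos"],a["finger_gap"],a["force"])
t=snapshot("top");s=snapshot("side");cv2.imwrite("pics/f.png",np.hstack([cv2.resize(x["img"][:,:,::-1],(400,300)) for x in (t,s)]))
for x in(t,s):
    P=cloud(x);d=x["depth"];print("noses");show(blobs(P,d,.074,.0815,(.2,.7,-.4,-.1)));print("shoulders");show(blobs(P,d,.051,.057,(.2,.7,-.4,-.1)))
E
```

```text
67.0 [ 0.46975388 -0.02664025  0.1932335 ] 1.0020943401199314 [-0.2536447  -0.07291024 -0.26001405]
noses
[ 617.8 -212.2] [69.9 45.9] 1.1 78.2 586
[ 552.  -214.2] [52.2 45.3] 1.7 78.6 439
[ 504.4 -215.2] [44.6 34.1] 89.7 78.3 241
[ 474.3 -216.4] [46.2 17.3] -86.4 78.3 130
shoulders
[ 617.2 -178.6] [69.6 23.1] 1.9 54.1 277
[ 618.5 -249.2] [67.  15.8] 0.3 53.9 180
[ 553.1 -251.6] [50.  16.2] 1.0 54.1 141
[ 551.3 -180.5] [50.2 23.6] 1.2 54.2 209
[ 504.9 -252.3] [33.7 15.6] 3.3 54.2 92
[ 503.1 -182.3] [32.7 23.7] -0.4 53.9 140
[ 475.7 -254.8] [16.5 15. ] 0.1 53.9 50
[ 474.1 -183.2] [22.1 16.2] 88.8 54.3 58
noses
[ 617.4 -214. ] [71.2 47.2] 0.9 77.7 600
[ 551.4 -216.3] [52.5 46.7] 2.3 78.3 464
[ 503.9 -217.4] [47.1 35.1] -88.4 77.9 237
[ 473.6 -218.4] [46.6 17.6] -88.8 77.9 134
shoulders
[ 617.8 -247.2] [70.3 26.9] 0.5 53.7 353
[ 551.8 -249.7] [52.5 27.3] -1.1 53.8 276
[ 504.9 -249.4] [35.  25.4] -0.1 53.6 192
[ 474.5 -251.5] [25.2 17.5] -88.9 53.9 98
```

View pics/f.png

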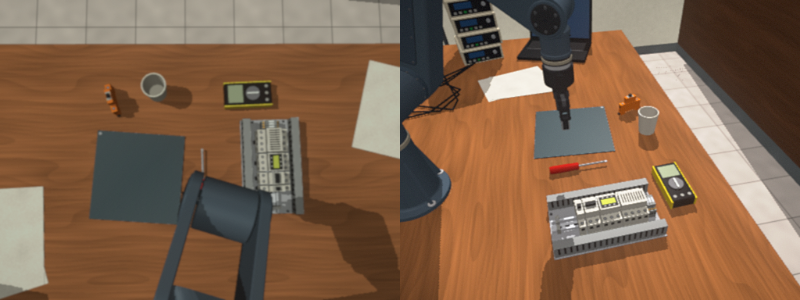

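```bash
python3 -c "
from station import manip
print(manip.sign_off())"
```

```text
the job is handed in; nothing more can be done
None
```

All four modules are on the DIN rail in width order: supply next to the feed terminals, then meter, double breaker and single breaker. I released all of them, backed the arm away and handed the job in at about 67 s of the 112 s allowed.

**Last checks (top and side views):**

| Check | Result |
|---|---|
| Module fronts above the desk | about 78 mm, the seated height of 78 mm |
| Module shoulders above the desk | about 54 mm, matching that seated height |
| Gaps: terminals to supply, then module to module | 3.5–4.7 mm |
| Square to the rail | within about 1° on the clean views |

- **Bystanders:** the screwdriver, multimeter, cup and orange look-alike were not touched and look to be where they started. I judged that from the pictures, not by measuring.
- **Finger position:** the fingertips turned out to sit about 40 mm higher relative to the reported TCP than the tool description says. The first grip closed on air above the supply without touching it. I measured the offset in the wrist view and corrected for it on every grasp after that.
- **Camera disagreement:** the cameras differ from each other by about 2 mm, which is within their stated accuracy. The top view's 2–4° reading for the two narrow modules is pixel noise; the side view puts both within about 1° of the rail.

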